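# Let a gauge case's falling lid down on a finger

### The job

Shut the gauge case on the bench without a bang: with a fingertip tip its leaning-back lid forward over the balance, catch it on a finger as it falls, let it down on that finger until it is fully shut, then take the finger away. Do not grip the lid, do not lift or shove the case, and leave the things standing around it where they are.

Things in the scene. Friction and masses are not known exactly. Their poses are not given: they have to be found in the camera images.
- case: grey plastic gauge case, loose, 2.6 kg; base 170 (its x) by 260 (y) by 70 mm high. Origin: centre of the underside; x points from the front, turned roughly to the robot, to the hinge; z up. The front wall is bare under the lip for y = -70..70 mm; two latches at y = -88 and 88 stand 7 mm out. A handle sticks out 18 mm on the +y side. A dial bore gauge lies in it below the rim
- hinge (a point): middle of the hinge line: in the case's frame at x = 85 mm, z = 71 mm; fixed to the case, axes as the case. The lid turns about the case's y axis through this point
- lid (a joint): angle of the lid, rad: 0 fully shut, 1.57 upright, 1.75 leaning back on its stop (as at the start). It balances at about 1.32 and below 1.3 falls forward by itself. The hinge is a little stiff: left alone the lid falls from the balance in one to two seconds and bangs shut
- lid_shell: the lid, a grey plastic tray of about 0.6 kg, foam inside. Origin on the hinge line; x points from the front edge to the hinge, z to the outside (up when shut). It fills x = -170..0, y = -130..130, z = 0..30 mm; the lip stands beyond that
- lip (a point): middle of the outer edge of the lid's lifting lip, on its underside: (-190, 0, 0) mm in the lid's frame, axes as the lid. The lip is a flat tongue 64 mm wide (y), 5 mm thick (z = 0..5) that sticks out 20 mm beyond the lid's front wall: room for a finger under it when shut, and to hook a fingertip up to 20 mm down behind it when open
- spray: aerosol can, diameter 54 mm, 165 mm tall, loose, beside the case; origin under its centre. Leave alone
- cup: open steel cup, rim diameter 72 mm, 60 mm tall, loose, beside the case; origin under its centre. Leave alone
- socket: steel wrench socket standing on end, diameter 28 mm, 55 mm tall, loose, near the case; origin under its centre. Leave alone

How it is judged:
By the outcome, as a careful person would: the job done as asked, in the order asked, and still so for the second after the job is handed in, with the robot touching nothing.
It also fails if it takes over 53 s, if anything falls off the work surface, if the arm or the gripper's body presses on something with over 40 N, if the wrist force passes 120 N, or if a joint passes its speed limit or range.

### The arm

A 6-joint arm with a two-finger parallel gripper is mounted at the origin on the work surface. World frame = base frame: x ahead of the robot, y to its left, z up, the work surface at z = 0. Lengths are in mm, angles in degrees, forces in N, time in s.
With the tool pointing down it reaches from about 300 to 850 mm from the base axis. Payload 4.2 kg.
Tool frame: the origin (TCP) lies between the finger pads; the fingertips stand 8 mm ahead of it and the grasp point (between the pads) lies 11 mm behind it; x points along the fingers, y is the direction in which the jaws open and shut, and the axes are right-handed (so a half turn about x gives the same grasp; the last joint's range is limited). The gripper opens to 91 mm and grips with 3 to 60 N. Pads are 32 mm wide; open, the fingers measure 118 mm over their backs; the gripper's body (76 mm by 178 mm) begins 60 mm behind the grasp point.
Start: joints at [70.588, 18.312, 89.639, -0, 72.044, -1.146], TCP at [180.223, 546.042, 221.976] pointing down, gripper open.
Joint ranges: [-177.97, 177.97], [-48.28, 115.42], [12.27, 149.76], [-77.06, 257.06], [2.81, 150.46], [-146.56, 146.56]. Speed limits (degrees/s): [147.25, 147.25, 180, 180, 180, 180].

### API

Orientations are given as [roll, pitch, yaw] about the fixed x, y, z axes, in that order (R = Rz(yaw) Ry(pitch) Rx(roll)).
In Python, from workcell import env gives the robot as it stands.
- The arm moves only by the tool arm_command, never from a script. Its arguments are lists of equal length, an entry for each row: "slide": the shift along the tool's x, y, z in cm, a list of three; "turn": the turn, a rotation vector about the tool's x, y, z in rad, a list of three; "grip": the closure in counts, from 0 (fully open) to 255 (shut). A call has 1 to 20 rows; each row is the pose to reach, as a shift and turn from the pose commanded when the call began, along the tool's axes at that moment; what a row does not reach only later rows make up. A row lasts 1/12 s, in which the tool goes at most 41.7 mm and 7.16 degrees, less where a joint would pass 70% of its speed; a pose out of reach is approached as far as the arm can. A call with a gripper value outside its range is refused whole. The fingers move at their own pace and stop on an object; "newtons" is the grip in N (left out, the last holds). Time passes only in rows, so rows that repeat a pose let the fingers close. It gives the time, the measured TCP pose, the force and the opening at its end, in the units of the state.
- env.state(): the state, without advancing time (a new reading comes with each control period).
- env.grab_frame(name): name is "side" or "top"; returns (picture, depth): 480x640x3 uint8, red, green, blue; 480x640 float32, mm along the optical axis (not along the pixel's ray), 0 where there is no reading.
- env.calibration(name): a dict with "K" (3x3 intrinsics, pixels), "k1" (the pictures are not rectified: a ray, as slopes to the right and down, at radius r is drawn at 1 + k1 r^2 times it, then the intrinsics apply), "camera_from_world" (4x4, takes a point from world to camera coordinates). Camera axes: x right, y up, looking along -z (the intrinsics and any distortion apply to the point x, -y, -z); pixel columns grow to the right and rows downward; lengths in mm; the calibration is good to about 2 mm. A picture is of the moment at which its call begins. calibration takes no time and is no camera call.
- env.job_done(): hands the job in, once; it reports no verdict.
Trained networks look in the newest picture that a camera, given by its name, has taken for a name from the list of things; names that differ only in an ending like _2 or _b are one class to them, and where a whole thing is asked for, a point or a joint stands for the part that bears it (a point fixed in the world has none). Each returns a list of dicts, best first, with "p" (0 to 1); they miss things now and then, are a little off and sometimes report something else, mostly with a low value. They report only what shows in the picture. A call takes as long as a camera call.
- env.search_frame(camera, label): "point" ([x, y, z] in mm, in world coordinates, good to about 4 mm: the middle of the surface that is visible of it).
The state is a dict: "time_s": time; "qpos": joint angles; "qvel": joint speeds; "effort": joint torques, N m; "ee_pos": TCP position; "ee_rot": TCP orientation; "force": force on the tool from outside, world axes, zero at the start; "torque": the same for the moment, N m; "gripper_width": finger opening in mm.
Only numpy, scipy, OpenCV 4.12 (cv2) and the standard library are available. Lean on these libraries where they do the work, as an engineer would, in place of code of your own. Each camera call takes 0.05 s, during which the arm holds its last target.

## Working session

There is one attempt and no reset: what is moved stays moved. The work goes in short steps, Python scripts to look and compute and a tool call to move; the robot and the scene stay as the last step left them, time stands still between calls to the robot, and variables do not carry over. Pictures are saved under pics/ and viewed, and the job is handed in when it is done.

Besides the shell and the picture viewer there is one more tool, called after "Request:" by a JSON object that holds its "fn" and its "kwargs", one argument or row to a line. arm_command: Moves the arm, as the interface text tells. Its arguments: {"type":"object","properties":{"slide":{"type":"array","items":{"type":"array","items":{"type":"number"}}},"turn":{"type":"array","items":{"type":"array","items":{"type":"number"}}},"grip":{"type":"array","items":{"type":"number"}},"newtons":{"type":"number"}},"required":["slide","turn","grip"]}

```bash
ls; mkdir -p pics
python3 - <<'E'
from workcell import env
import cv2
s=env.state(); print(s)
for n in("side","top"):
    p,d=env.grab_frame(n); cv2.imwrite(f"pics/{n}0.png",p[:,:,::-1]); 
    import numpy as np; np.save(f"pics/{n}0d.npy",d)
    print(env.calibration(n))
for l in("case","lid_shell","lip","spray","cup","socket"):
  for n in("side","top"): print(l,n,env.search_frame(n,l)[:2])
print(env.state()["time_s"])
E
```

```text
pics
{'time_s': 0.0, 'qpos': array([ 7.05876144e+01,  1.83499778e+01,  8.97049489e+01, -2.21456725e-03,
        7.20426558e+01, -1.14637140e+00]), 'qvel': array([-0.11778664,  0.01341226, -0.01824185,  0.06697845, -0.04661436,
        0.00642284]), 'effort': array([-1.53592602e-03, -4.12465346e+01, -2.31972599e+01,  7.27286492e-02,
        4.56078211e-02, -1.36893614e-04]), 'ee_pos': array([180.07871056, 545.57287077, 221.14680478]), 'ee_rot': array([ -89.9103006 ,   89.90239482, -108.17563024]), 'force': array([0.21689935, 0.04465996, 0.47318544]), 'torque': array([-0.0005682 ,  0.01714019,  0.00537856]), 'gripper_width': 91.14278916758148}
{'K': array([[453.73430708,   0.        , 331.19064577],
       [  0.        , 453.73430708, 236.86399345],
       [  0.        ,   0.        ,   1.        ]]), 'k1': 0.0319892927100338, 'camera_from_world': array([[ 7.05214304e-01, -7.08689794e-01,  2.07740737e-02,
        -3.45939358e+02],
       [ 4.87450851e-01,  5.05920980e-01,  7.11642909e-01,
        -3.54557467e+02],
       [-5.14844106e-01, -4.91734419e-01,  7.02234155e-01,
        -5.70
[... 673 characters left out ...]
[597.1, -106.6, 71.2], 'p': 0.81}]
case top [{'point': [575.9, -98.2, 49.2], 'p': 0.91}, {'point': [452.9, 91.5, 133.0], 'p': 0.23}]
lid_shell side [{'point': [644.3, -87.6, 170.3], 'p': 0.78}]
lid_shell top [{'point': [644.7, -72.2, 184.1], 'p': 0.6}]
lip side [{'point': [637.9, -84.4, 171.4], 'p': 0.91}]
lip top [{'point': [643.0, -72.9, 183.1], 'p': 0.97}]
spray side [{'point': [450.8, 68.5, 102.2], 'p': 0.85}]
spray top [{'point': [455.3, 90.3, 134.5], 'p': 0.95}]
cup side [{'point': [677.1, -301.8, 36.0], 'p': 0.89}]
cup top [{'point': [678.9, -306.4, 26.5], 'p': 0.59}]
socket side [{'point': [491.1, -350.5, 34.6], 'p': 0.61}]
socket top [{'point': [499.1, -346.0, 37.6], 'p': 0.48}]
0.7
```

View pics/side0.png

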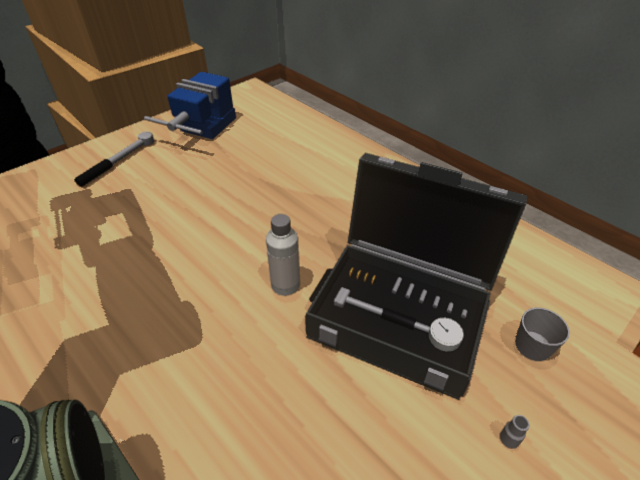

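View pics/top0.png

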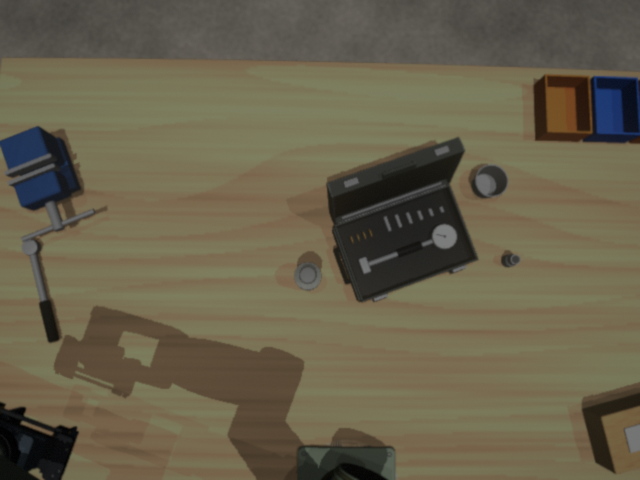

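```bash
cat > h.py <<'E'
import numpy as np, cv2
from workcell import env
def proj(n,P):
    c=env.calibration(n);K=c["K"];M=c["camera_from_world"];P=np.atleast_2d(P)
    q=P@M[:3,:3].T+M[:3,3]; u=np.c_[q[:,0]/-q[:,2],-q[:,1]/-q[:,2]]
    r2=(u**2).sum(1,keepdims=True); u=u*(1+c["k1"]*r2)
    return u@K[:2,:2].T+K[:2,2]
def cloud(n,d):
    c=env.calibration(n);K=c["K"];M=c["camera_from_world"]
    v,u=np.mgrid[:480,:640]; 
    p=cv2.undistortPoints(np.c_[u.ravel(),v.ravel()].astype(np.float64)[:,None],K,np.array([c["k1"],0,0,0,0.]))[:,0]
    z=d.ravel(); q=np.c_[p[:,0]*z,-p[:,1]*z,-z]
    w=(q-M[:3,3])@M[:3,:3]; w[z==0]=np.nan
    return w.reshape(480,640,3)
E
python3 - <<'E'
from h import *
for n,(a,b,c,d) in {"side":(290,140,540,400),"top":(310,125,510,310)}.items():
    im=cv2.imread(f"pics/{n}0.png")[b:d,a:c]; f=min(800/(c-a),600/(d-b)); 
    f=int(f*10)/10; f=min(f,3.2) if n=="top" else 2.3
    im=cv2.convertScaleAbs(im,alpha=1.8,beta=30)
    cv2.imwrite(f"pics/{n}0z.png",cv2.resize(im,None,fx=f,fy=f,interpolation=cv2.INTER_CUBIC)); print(n,f)
    w=cloud(n,np.load(f"pics/{n}0d.npy"))
    m=(w[...,0]>430)&(w[...,0]<800)&(w[...,1]>-300)&(w[...,1]<60)
    q=w[m]; print(len(q)); print(np.histogram(q[:,2],bins=np.arange(-20,280,10)))
    r=q[(q[:,2]>62)&(q[:,2]<80)]; print(len(r),r.min(0),r.max(0))
    r=q[(q[:,2]>215)]; print(len(r),r.min(0),r.max(0),r.mean(0)) if len(r) else 0
E
```

```text
side 2.3
43804
(array([   0, 7396, 2920,  487,  597, 1661, 9247, 2988, 2190, 1336, 1052,
        773,  750,  792,  816,  808,  835,  858,  888,  899,  943,  918,
        999,  985,  618, 1489,  315,  244,    0]), array([-20, -10,   0,  10,  20,  30,  40,  50,  60,  70,  80,  90, 100,
       110, 120, 130, 140, 150, 160, 170, 180, 190, 200, 210, 220, 230,
       240, 250, 260, 270]))
3085 [ 430.24006055 -266.96354036   62.00121707] [675.18778599  59.99677129  79.98507084]
3170 [ 588.81310935 -197.84373173  215.004184  ] [708.82955882  53.2647633  258.27382682] [647.45478715 -78.96615176 232.689828  ]
top 3.2
26867
(array([   1, 5003, 5420,   47,   69, 1392, 6605, 1212,  965, 1019,  405,
        194,  200,  201,  208,  214,  226,  208,  234,  239,  241,  242,
         48,   15,   36, 1849,  235,  132,    7]), array([-20, -10,   0,  10,  20,  30,  40,  50,  60,  70,  80,  90, 100,
       110, 120, 130, 140, 150, 160, 170, 180, 190, 200, 210, 220, 230,
       240, 250, 260, 270]))
1761 [ 430.56013842 -291.89436027   62.00081683] [700.48138437  45.97006967  79.97088368]
2264 [ 591.82947997 -195.31060621  215.28653335] [711.56413876  57.03106538 261.11724015] [651.94939313 -66.14798302 237.40462963]
```

View pics/side0z.png

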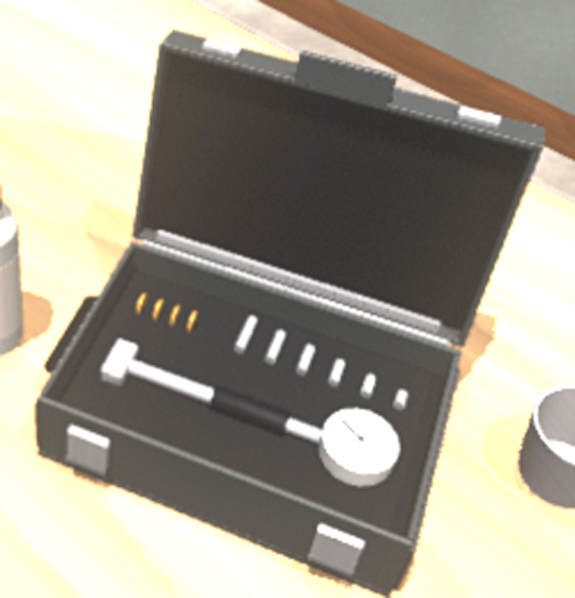

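View pics/top0z.png

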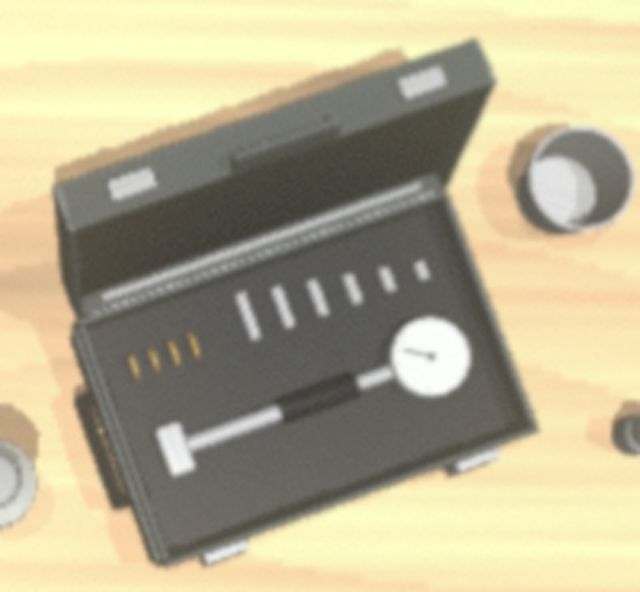

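```bash
cat >> h.py <<'E'
def c2w(p,P):
    c,s=np.cos(p[2]),np.sin(p[2]); P=np.atleast_2d(P).astype(float)
    return np.c_[p[0]+c*P[:,0]-s*P[:,1],p[1]+s*P[:,0]+c*P[:,1],P[:,2]]
def lid2c(a,P):
    P=np.atleast_2d(P).astype(float);c,s=np.cos(a),np.sin(a)
    # lid x=-170 goes up with a>0
    return np.c_[85+c*P[:,0]+s*P[:,2],P[:,1],71-s*P[:,0]+c*P[:,2]]
E
python3 - <<'E'
from h import *
from scipy.optimize import least_squares
S={"side":([(-85,130,70),(-85,-130,70)],[(307.4,314.3),(469.1,377)],[(-170,130,30),(-170,-130,0),(-170,-130,30),(-170,130,0)],[(366,154.3),(523.5,202.2),(527,195.2),(360.9,159.6)]),
"top":([(-85,130,70),(-85,-130,70)],[(360,301.6),(477.8,259.4)],[(-170,130,30),(-170,-130,0),(-170,-130,30),(-170,130,0)],[(328.1,183.8),(464.4,150),(458.4,137.5),(331.9,196.9)])}
def f(p,cams=("side","top")):
    r=[]
    for n in cams:
        a,ua,b,ub=S[n]
        r.append(proj(n,c2w(p,a))-ua); r.append(proj(n,c2w(p,lid2c(p[3],b)))-ub)
    return np.concatenate(r).ravel()
for cams in (("side",),("top",),("side","top")):
    o=least_squares(f,[590,-90,.3,1.75],args=(cams,),x_scale=[10,10,.1,.1]); print(cams,o.x[:2],np.degrees(o.x[2]),o.x[3]);
print(o.fun.reshape(-1,2).round(1))
p=o.x;np.save("p.npy",p)
for a in (1.75,1.3,0.8,0.4,0): print(a,c2w(p,lid2c(a,[-190,0,0])))
print("hinge",c2w(p,[85,0,71]))
for n in("side","top"):
    w=cloud(n,np.load(f"pics/{n}0d.npy"))
    c,s=np.cos(p[2]),np.sin(p[2]); d=w-[p[0],p[1],0]
    L=np.stack([c*d[...,0]+s*d[...,1],-s*d[...,0]+c*d[...,1],d[...,2]],-1)
    for nm,m in dict(table=(L[...,0]>-250)&(L[...,0]<-150)&(abs(L[...,1])<100),rim=(abs(L[...,0]+83)<3)&(abs(L[...,1])<60)&(L[...,2]>60)).items(): print(n,nm,np.nanmedian(L[m],0),m.sum())
    m=(L[...,2]>232)&(abs(L[...,1])<150); q=L[m]; print(n,q.min(0),q.max(0))
    m=(L[...,2]>248)&(abs(L[...,1])<150); q=L[m]; print("lip",q.min(0),q.max(0),q.mean(0))
E
```

```text
('side',) [ 529.22402386 -117.71517958] 20.97112393558547 1.7617604790370167
('top',) [ 533.17835049 -113.88462567] 20.44555586344718 1.7331136114559123
('side', 'top') [ 530.74207982 -116.20270933] 20.69973587215011 1.7513853882124735
[[-2.3 -1.7]
 [ 0.6 -0.2]
 [-0.9 -3.1]
 [ 2.7  0.6]
 [ 0.7 -1.2]
 [-2.2 -1.9]
 [ 2.2  1.5]
 [ 1.6  0.6]
 [-1.9 -0.6]
 [ 1.4  0.7]
 [ 0.8 -0.9]
 [ 0.   1. ]]
1.75 [[641.9354658  -74.18681583 257.95732991]]
1.3 [[ 562.71114346 -104.12277525  254.07605523]]
0.8 [[ 486.42602007 -132.94811941  207.29765727]]
0.4 [[ 446.5504841  -148.01561878  144.98948504]]
0 [[ 432.52028549 -153.31711513   71.        ]]
hinge [[610.25496095 -86.15771416  71.        ]]
side table [-200.90665342   -0.96960878   -0.68435301] 9351
side rim [-84.62357725   0.1401119   67.24712412] 405
side [ 111.73124539 -129.7332275   232.01869279] [144.02471137 129.57602974 258.27382682]
lip [114.40943097 -31.67913973 248.00379323] [124.12917673  31.76011229 258.27382682] [ 1.18498779e+02 -7.33202969e-02  2.53323032e+02]
top table [-200.19868248    0.96571527    0.31539738] 4267
top rim [-81.41995876  -1.06141021  70.13847066] 81
top [ 116.00303024 -128.80456707  232.00092412] [146.77607275 130.43202908 261.11724015]
lip [118.80044286 -31.9821586  248.28371473] [126.21212475  32.37520402 261.11724015] [122.44387778   0.97008451 255.83688745]
```

```bash
cat > plan.py <<'E'
import numpy as np, json, os
from scipy.spatial.transform import Rotation as Rn
from h import c2w,lid2c
p=np.load("p.npy"); yaw=p[2]
ex=np.array([np.cos(yaw),np.sin(yaw),0]);ey=np.array([-np.sin(yaw),np.cos(yaw),0]);ez=np.array([0,0,1.])
def Rtool(th):   # th deg below horizontal
    t=np.radians(th); x=np.cos(t)*ex-np.sin(t)*ez; y=np.sin(t)*ex+np.cos(t)*ez
    return np.c_[x,y,np.cross(x,y)]
def pose(pt,th,g,finger,along):
    """pt: case-frame (x,z) touched by inner face of finger ('rear'/'front'), along mm behind the tip"""
    R=Rtool(th); P=c2w(p,[pt[0],0,pt[1]])[0]
    s=-1 if finger=='rear' else 1
    return P+R[:,0]*(along-8)+R[:,1]*s*g/2, R
def load():
    if not os.path.exists("cmd.json"):
        y=np.radians(71.734); x=np.array([0,0,-1.]);yy=np.array([np.cos(y),np.sin(y),0])
        return np.array([180.223,546.042,221.976]),np.c_[x,yy,np.cross(x,yy)]
    d=json.load(open("cmd.json"));return np.array(d["t"]),np.array(d["R"])
def row(T):
    t,R=load(); s=R.T@(T[0]-t)/10; w=Rn.from_matrix(R.T@T[1]).as_rotvec()
    return s.round(2).tolist(),w.round(3).tolist()
def commit(s,w):
    t,R=load(); t=t+R@np.array(s)*10; R=R@Rn.from_rotvec(w).as_matrix()
    json.dump(dict(t=t.tolist(),R=R.tolist()),open("cmd.json","w"))
def lidpt(a,x,z):
    q=lid2c(a,[x,0,z])[0]; return q[0],q[2]
E
python3 - <<'E'
from plan import *
T=pose((130,243+110),90,32,'rear',0); print(T[0],row(T))
E
```

```text
[637.3828851  -75.90706874 361.        ] ([-13.9, -44.73, 62.91], [0.891, -0.0, 0.0])
```

Request:
{"fn": "arm_command", "kwargs": {
  "slide": [
    [-6,0,0],
    [-10,-6,8],
    [-13.9,-44.73,62.91],
    [-13.9,-44.73,62.91],
    [-13.9,-44.73,62.91],
    [-13.9,-44.73,62.91],
    [-13.9,-44.73,62.91],
    [-13.9,-44.73,62.91],
    [-13.9,-44.73,62.91],
    [-13.9,-44.73,62.91],
    [-13.9,-44.73,62.91],
    [-13.9,-44.73,62.91],
    [-13.9,-44.73,62.91],
    [-13.9,-44.73,62.91],
    [-13.9,-44.73,62.91],
    [-13.9,-44.73,62.91],
    [-13.9,-44.73,62.91],
    [-13.9,-44.73,62.91],
    [-13.9,-44.73,62.91],
    [-13.9,-44.73,62.91]
  ],
  "turn": [
    [0,0,0],
    [0,0,0],
    [0.891,0,0],
    [0.891,0,0],
    [0.891,0,0],
    [0.891,0,0],
    [0.891,0,0],
    [0.891,0,0],
    [0.891,0,0],
    [0.891,0,0],
    [0.891,0,0],
    [0.891,0,0],
    [0.891,0,0],
    [0.891,0,0],
    [0.891,0,0],
    [0.891,0,0],
    [0.891,0,0],
    [0.891,0,0],
    [0.891,0,0],
    [0.891,0,0]
  ],
  "grip": [165,165,165,165,165,165,165,165,165,165,165,165,165,165,165,165,165,165,165,165],
  "newtons": 30
}}

```text
time_s: 2.37
ee_pos: [638.8, -79.0, 360.8]
ee_rot: [13.2, 89.9, -56.2]
force: [0.0, 0.8, -0.0]
gripper_width: 32.2
```

Run:
```python
from plan import *
commit([-13.9,-44.73,62.91],[.891,0,0])
from h import *
for n in("side","top"):
    im,d=env.grab_frame(n); cv2.imwrite(f"pics/{n}1.png",im[:,:,::-1])
s=env.state(); print(s["ee_pos"],s["ee_rot"],s["qpos"],s["qvel"],s["time_s"])
t,R=load();print(t); print(R, Rn.from_euler('xyz',s["ee_rot"],degrees=True).as_matrix())
T=pose((130,243+20),90,32,'rear',0);print(T[0],row(T))
```

```text
[639.72897138 -80.17280585 359.42173999] [-27.14874257  89.91700199 -96.74849432] [-8.12309672e+00  2.25413712e+01  6.39735899e+01 -8.31276740e-02
  9.34830442e+01 -2.85283967e+01] [ 3.13815838 -2.81962162  4.06956978  2.84289749  1.55613003  1.59753802] 2.4667
[637.42688922 -75.89746947 360.976     ]
[[ 0.          0.93554603  0.35320479]
 [ 0.          0.35320479 -0.93554603]
 [-1.          0.          0.        ]] [[-1.70225459e-04  9.37280423e-01  3.48576218e-01]
 [-1.43855152e-03  3.48575633e-01 -9.37279552e-01]
 [-9.99998951e-01 -6.60993689e-04  1.28898973e-03]]
[637.3828851  -75.90706874 271.        ] ([9.0, -0.0, -0.0], [-0.0, 0.0, 0.0])
```

View pics/side1.png

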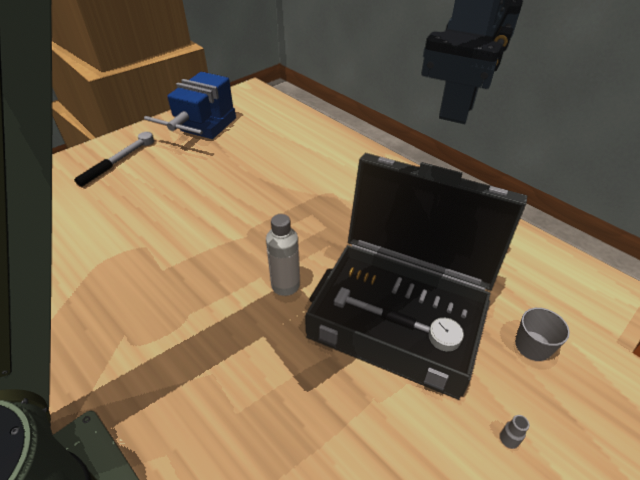

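Request:
{"fn": "arm_command", "kwargs": {
  "slide": [
    [1,0,0],
    [3,0,0],
    [5,0,0],
    [7,0,0],
    [8,0,0],
    [8.6,0,0],
    [9,0,0],
    [9,0,0],
    [9,0,0],
    [9,0,0],
    [9,0,0]
  ],
  "turn": [
    [0,0,0],
    [0,0,0],
    [0,0,0],
    [0,0,0],
    [0,0,0],
    [0,0,0],
    [0,0,0],
    [0,0,0],
    [0,0,0],
    [0,0,0],
    [0,0,0]
  ],
  "grip": [165,165,165,165,165,165,165,165,165,165,165]
}}

```text
time_s: 3.38
ee_pos: [637.8, -75.9, 271.9]
ee_rot: [64.7, 89.9, -4.6]
force: [0.2, -0.2, 0.1]
gripper_width: 32.3
```

Run:
```python
from plan import *
commit([9,0,0],[0,0,0])
from h import *
for n,(a,b,c,d) in {"side":(330,60,530,210),"top":(310,90,510,240)}.items():
    im,dd=env.grab_frame(n); im=cv2.convertScaleAbs(im[b:d,a:c,::-1],alpha=1.8,beta=30)
    cv2.imwrite(f"pics/{n}2.png",cv2.resize(im,None,fx=4,fy=4,interpolation=cv2.INTER_CUBIC))
s=env.state(); print(s["ee_pos"],s["force"],s["qpos"],s["time_s"],load()[0])
```

```text
[637.69707186 -75.95432962 271.58727087] [ 0.04530085 -0.20911935 -0.37306113] [-7.82182533e+00  2.31548958e+01  7.51515561e+01  6.79200486e-03
  8.16219600e+01 -2.85022134e+01] 3.4833 [637.42688922 -75.89746947 270.976     ]
```

View pics/side2.png

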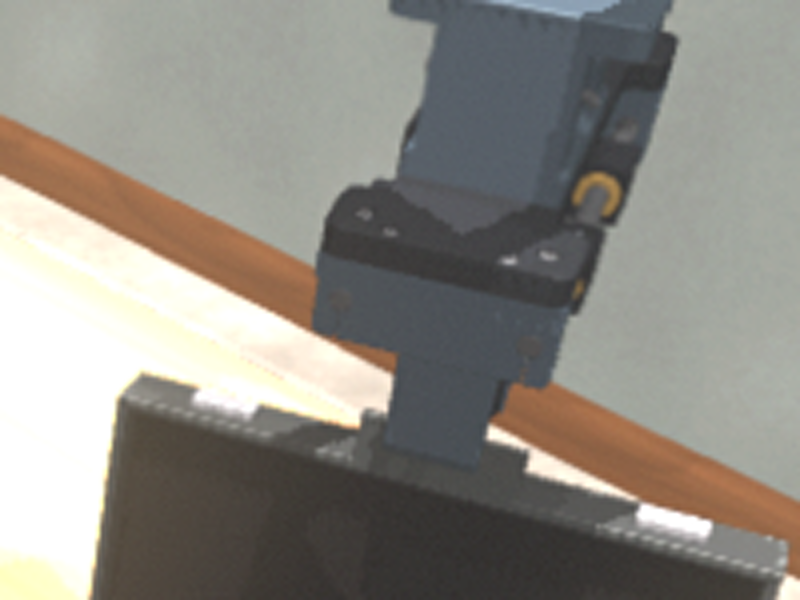

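View pics/top2.png

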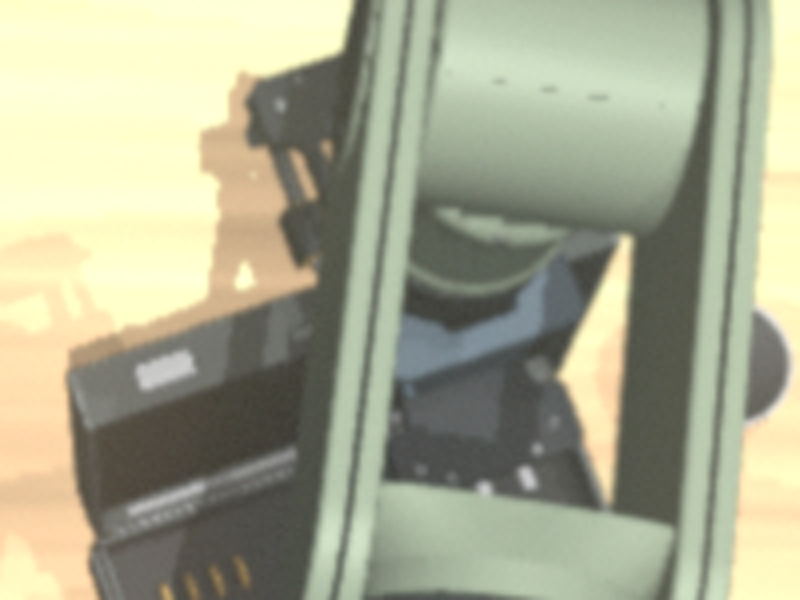

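Request:
{"fn": "arm_command", "kwargs": {
  "slide": [
    [0.4,0,0],
    [0.8,0,0],
    [1.2,0,0],
    [1.6,0,0],
    [2,0,0],
    [2,0,0],
    [2,0,0]
  ],
  "turn": [
    [0,0,0],
    [0,0,0],
    [0,0,0],
    [0,0,0],
    [0,0,0],
    [0,0,0],
    [0,0,0]
  ],
  "grip": [165,165,165,165,165,165,165]
}}

```text
time_s: 4.07
ee_pos: [637.3, -75.9, 250.5]
ee_rot: [-124.0, 90.0, 166.7]
force: [-0.0, 0.9, 0.6]
gripper_width: 32.0
```

Run:
```python
from plan import *
commit([2,0,0],[0,0,0])
from h import *
s=env.state(); print(s["ee_pos"],s["force"],load()[0],s["time_s"])
# pull: rear finger contact at lid (-190,5), 15 from tip; start a=1.75
for a in np.arange(1.75,1.22,-0.03):
    th=90-(100.3-np.degrees(a))*.9
    T=pose(lidpt(a,-190,5),th,32,'rear',15); print(round(a,2),round(th,1),*row(T))
```

```text
[637.2728317  -75.88793318 250.49365542] [-0.01208586  0.85051327  0.57020023] [637.42688922 -75.89746947 250.976     ] 4.0667
1.75 90.0 [0.09, -0.63, -0.0] [-0.0, 0.0, 0.001]
1.72 88.4 [0.03, -1.17, -0.0] [-0.0, 0.0, 0.028]
1.69 86.9 [-0.02, -1.71, -0.0] [-0.0, 0.0, 0.055]
1.66 85.3 [-0.05, -2.25, -0.0] [-0.0, 0.0, 0.082]
1.63 83.8 [-0.07, -2.8, 0.0] [-0.0, 0.0, 0.109]
1.6 82.2 [-0.07, -3.34, 0.0] [-0.0, 0.0, 0.136]
1.57 80.7 [-0.05, -3.89, 0.0] [-0.0, 0.0, 0.163]
1.54 79.1 [-0.02, -4.43, 0.0] [-0.0, 0.0, 0.19]
1.51 77.6 [0.03, -4.97, 0.0] [-0.0, 0.0, 0.217]
1.48 76.0 [0.1, -5.51, 0.0] [-0.0, 0.0, 0.244]
1.45 74.5 [0.18, -6.05, 0.0] [-0.0, 0.0, 0.271]
1.42 73.0 [0.28, -6.59, 0.0] [-0.0, 0.0, 0.298]
1.39 71.4 [0.39, -7.12, 0.0] [-0.0, 0.0, 0.325]
1.36 69.9 [0.52, -7.65, 0.0] [-0.0, 0.0, 0.352]
1.33 68.3 [0.67, -8.18, 0.0] [-0.0, 0.0, 0.379]
1.3 66.8 [0.83, -8.7, 0.0] [-0.0, 0.0, 0.406]
1.27 65.2 [1.01, -9.22, 0.0] [-0.0, 0.0, 0.433]
1.24 63.7 [1.2, -9.73, 0.0] [-0.0, 0.0, 0.46]
```

Request:
{"fn": "arm_command", "kwargs": {
  "slide": [
    [0.09,-0.3,0],
    [0.09,-0.63,0],
    [0.06,-0.9,0],
    [0.03,-1.17,0],
    [0,-1.44,0],
    [-0.02,-1.71,0],
    [-0.04,-1.98,0],
    [-0.05,-2.25,0],
    [-0.06,-2.52,0],
    [-0.07,-2.8,0],
    [-0.07,-3.07,0],
    [-0.07,-3.34,0],
    [-0.06,-3.62,0],
    [-0.05,-3.89,0],
    [-0.04,-4.16,0],
    [-0.02,-4.43,0],
    [0,-4.7,0],
    [0.03,-4.97,0],
    [0.06,-5.24,0],
    [0.1,-5.51,0]
  ],
  "turn": [
    [0,0,0],
    [0,0,0.001],
    [0,0,0.014],
    [0,0,0.028],
    [0,0,0.041],
    [0,0,0.055],
    [0,0,0.068],
    [0,0,0.082],
    [0,0,0.095],
    [0,0,0.109],
    [0,0,0.122],
    [0,0,0.136],
    [0,0,0.15],
    [0,0,0.163],
    [0,0,0.177],
    [0,0,0.19],
    [0,0,0.204],
    [0,0,0.217],
    [0,0,0.23],
    [0,0,0.244]
  ],
  "grip": [165,165,165,165,165,165,165,165,165,165,165,165,165,165,165,165,165,165,165,165]
}}

```text
time_s: 5.73
ee_pos: [585.6, -95.5, 250.0]
ee_rot: [90.0, 75.9, 20.7]
force: [0.4, -0.5, -0.7]
gripper_width: 32.6
```

```bash
cat >> plan.py <<'E'
def look(tag,box=(290,90,540,400),n="side",f=1.9):
    from h import env,cloud,proj,lid2c,c2w
    import cv2
    im,d=env.grab_frame(n); a,b,c,e=box
    im=cv2.convertScaleAbs(im[b:e,a:c,::-1],alpha=1.8,beta=30)
    cv2.imwrite(f"pics/{n}{tag}.png",cv2.resize(im,None,fx=f,fy=f,interpolation=cv2.INTER_CUBIC))
    # lid angle from depth: lid top edge points off-centre
    w=cloud(n,d); dd=w-[p[0],p[1],0]
    L=np.stack([dd@ex,dd@ey,w[...,2]],-1).reshape(-1,3)
    L=L[np.isfinite(L).all(1)&(abs(L[:,1])>70)&(abs(L[:,1])<122)&(L[:,2]>85)&(L[:,0]>-115)&(L[:,0]<150)]
    # front wall outer face of the lid: radius 170..173 from hinge
    r=np.hypot(L[:,0]-85,L[:,2]-71); an=np.arctan2(L[:,2]-71,85-L[:,0])
    for lo,hi in((-122,-70),(70,122)):
        m=(L[:,1]>lo)&(L[:,1]<hi)&(r>100)&(r<160)
        if m.sum()>20: print("inner face rad offset: angle med",np.median(an[m]).round(3),m.sum())
        m=(L[:,1]>lo)&(L[:,1]<hi)&(abs(r-171)<6)
        if m.sum()>5: print("front wall angle max/min",np.percentile(an[m],[3,97]).round(3),m.sum())
    s=env.state(); print(s["ee_pos"].round(1),load()[0].round(1),s["force"].round(1),s["qpos"].round(1),s["gripper_width"],s["time_s"])
E
python3 - <<'E'
from plan import *
commit([.1,-5.51,0],[0,0,.244]); look("3")
E
```

```text
inner face rad offset: angle med 1.555 959
front wall angle max/min [1.467 1.633] 630
inner face rad offset: angle med 1.561 743
front wall angle max/min [1.469 1.638] 477
[584.5 -95.7 249.7] [585.9 -95.4 250. ] [-2.   0.  -0.7] [-14.9  13.2  94.3   9.2  61.4 -39.2] 32.1084114838773 5.7833
```

View pics/side3.png

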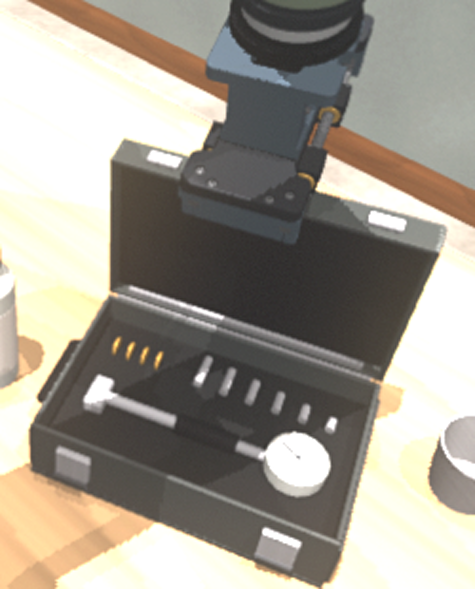

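Run:
```python
from plan import *
for a in np.arange(1.46,1.21,-0.02):
    th=90-(100.3-np.degrees(a))*.9
    T=pose(lidpt(a,-190,5),th,32,'rear',15); print(round(a,2),round(th,1),*row(T))
```

```text
1.46 75.0 [-0.04, -0.36, 0.0] [-0.0, 0.0, 0.018]
1.44 74.0 [-0.07, -0.73, 0.0] [-0.0, 0.0, 0.036]
1.42 73.0 [-0.09, -1.09, 0.0] [-0.0, 0.0, 0.054]
1.4 71.9 [-0.1, -1.45, 0.0] [-0.0, 0.0, 0.072]
1.38 70.9 [-0.11, -1.82, 0.0] [-0.0, 0.0, 0.09]
1.36 69.9 [-0.11, -2.18, 0.0] [-0.0, 0.0, 0.108]
1.34 68.8 [-0.1, -2.54, 0.0] [-0.0, 0.0, 0.126]
1.32 67.8 [-0.08, -2.91, 0.0] [-0.0, 0.0, 0.144]
1.3 66.8 [-0.06, -3.27, 0.0] [-0.0, 0.0, 0.162]
1.28 65.7 [-0.03, -3.63, 0.0] [-0.0, 0.0, 0.18]
1.26 64.7 [0.01, -4.0, 0.0] [-0.0, 0.0, 0.198]
1.24 63.7 [0.05, -4.36, 0.0] [-0.0, 0.0, 0.216]
1.22 62.6 [0.1, -4.72, 0.0] [-0.0, 0.0, 0.234]
```

Request:
{"fn": "arm_command", "kwargs": {
  "slide": [
    [-0.04,-0.36,0],
    [-0.07,-0.73,0],
    [-0.09,-1.09,0],
    [-0.1,-1.45,0],
    [-0.11,-1.82,0],
    [-0.11,-2.18,0],
    [-0.1,-2.54,0],
    [-0.09,-2.72,0],
    [-0.08,-2.91,0],
    [-0.07,-3.09,0],
    [-0.06,-3.27,0],
    [-0.05,-3.45,0],
    [-0.03,-3.63,0],
    [-0.03,-3.63,0]
  ],
  "turn": [
    [0,0,0.018],
    [0,0,0.036],
    [0,0,0.054],
    [0,0,0.072],
    [0,0,0.09],
    [0,0,0.108],
    [0,0,0.126],
    [0,0,0.135],
    [0,0,0.144],
    [0,0,0.153],
    [0,0,0.162],
    [0,0,0.171],
    [0,0,0.18],
    [0,0,0.18]
  ],
  "grip": [165,165,165,165,165,165,165,165,165,165,165,165,165,165]
}}

```text
time_s: 6.95
ee_pos: [552.2, -107.9, 241.1]
ee_rot: [90.1, 65.7, 20.7]
force: [0.4, -0.2, -0.6]
gripper_width: 32.2
```

Run:
```python
from plan import *
commit([-.03,-3.63,0],[0,0,.18]); look("4")
```

```text
inner face rad offset: angle med 1.345 623
front wall angle max/min [1.255 1.419] 784
inner face rad offset: angle med 1.349 435
front wall angle max/min [1.258 1.424] 603
[ 552.5 -107.9  241.2] [ 552.9 -107.8  241.5] [0.9 0.6 0.3] [-21.5   7.8 105.3  21.   50.4 -53.3] 31.923461901197367 7.0
```

View pics/side4.png

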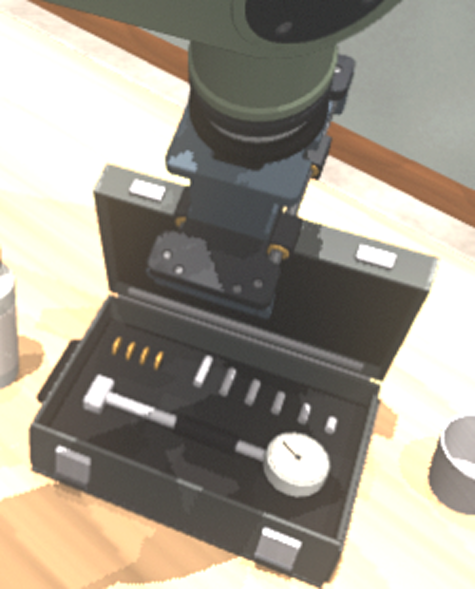

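Request:
{"fn": "arm_command", "kwargs": {
  "slide": [
    [0,0,0],
    [0,0,0],
    [0,0,0],
    [0,0,0],
    [0,0,0],
    [0,0,0]
  ],
  "turn": [
    [0,0,0],
    [0,0,0],
    [0,0,0],
    [0,0,0],
    [0,0,0],
    [0,0,0]
  ],
  "grip": [165,165,165,165,165,165]
}}

```text
time_s: 7.5
ee_pos: [552.8, -107.8, 241.4]
ee_rot: [90.0, 65.7, 20.7]
force: [-0.6, -0.8, 0.2]
gripper_width: 32.3
```

Run:
```python
from plan import *
look("5")
```

```text
inner face rad offset: angle med 1.218 366
front wall angle max/min [1.127 1.291] 849
inner face rad offset: angle med 1.223 243
front wall angle max/min [1.13  1.296] 658
[ 552.8 -107.8  241.3] [ 552.9 -107.8  241.5] [-0.7 -0.7  0.2] [-21.5   7.8 105.3  21.   50.4 -53.3] 32.54512465475607 7.55
```

```bash
cat > kin.py <<'E'
import numpy as np
from scipy.optimize import least_squares
from scipy.spatial.transform import Rotation as Rn
# readings: q, pos
D=[([70.588,18.312,89.639,0,72.044,-1.146],[180.223,546.042,221.976]),
([-8.123,22.541,63.974,-.083,93.483,-28.53],[639.73,-80.17,359.42]),
([-7.822,23.155,75.152,0,81.622,-28.5],[637.7,-75.95,271.59]),
([-14.9,13.2,94.3,9.2,61.4,-39.2],[584.5,-95.7,249.7]),
([-21.5,7.8,105.3,21,50.4,-53.3],[552.8,-107.8,241.3])]
def fk(q,P,s4=1):
    a1,d1,L2,e,L3,d6=P; q=np.radians(q)
    R=Rn.from_euler('z',q[0]); R2=R*Rn.from_euler('y',q[1]); R3=R2*Rn.from_euler('y',q[2])
    w=R.apply([a1,0,d1])+R2.apply([0,0,L2])+R3.apply([e,0,L3])
    R4=R3*Rn.from_euler('z',s4*q[3])*Rn.from_euler('y',q[4]); 
    return w+R4.apply([0,0,d6]),(R4*Rn.from_euler('z',s4*q[5])),w
if __name__=="__main__":
  for s4 in(1,-1):
    f=lambda P:np.concatenate([(fk(q,P,s4)[0]-x) for q,x in D]+[(P[[3]])*.02,(P[[5]]-250)*.01])
    o=least_squares(f,[50,350,350,0,350,200]);print(s4,o.x.round(1),o.fun.round(1))
    np.save(f"kin{s4}.npy",o.x)
    print([np.degrees(np.arcsin(-fk(q,o.x,s4)[1].apply([0,0,1])[2])).round(1) for q,x in D])
    print([fk(q,o.x,s4)[1].apply([0,0,1]).round(2) for q,x in D])
E
python3 kin.py
```

```text
1 [-36.4 120.3 652.7  16.3 429.8 372.3] [ 10.1  -6.   -2.3  -2.5 -11.3   1.3  -0.  -11.6  -1.7  -0.3  -5.7  -0.
   0.7   0.3   2.6   0.3   1.2]
[np.float64(90.0), np.float64(89.9), np.float64(89.9), np.float64(76.1), np.float64(65.7)]
[array([ 0.,  0., -1.]), array([-0., -0., -1.]), array([ 0., -0., -1.]), array([ 0.23,  0.09, -0.97]), array([ 0.38,  0.15, -0.91])]
-1 [ 511.5  409.3 -244.8  143.9  229.3 -287.4] [ 22.   27.8  34.8   9.  -12.8 -18.5 -22.4  -8.6  24.5 -18.7 -13.1  -6.
 -16.3 -18.3 -34.8   2.9  -5.4]
[np.float64(90.0), np.float64(89.9), np.float64(89.9), np.float64(76.1), np.float64(65.7)]
[array([ 0.,  0., -1.]), array([ 0.,  0., -1.]), array([ 0., -0., -1.]), array([ 0.15, -0.19, -0.97]), array([ 0.18, -0.37, -0.91])]
```

```bash
cat > kin2.py <<'E'
from kin import *
from plan import *
def fk2(q,P):
    t,R,w=fk(q,P[:6]); o=Rn.from_euler('z',np.radians(q[0])).apply([0,P[6],0]); return t+o,R,w+o
f=lambda P:np.concatenate([(fk2(q,P)[0]-x) for q,x in D]+[(P[[3]])*.005])
o=least_squares(f,[0,250,450,0,420,250,10]);P=o.x;print(P.round(1),o.fun.round(1))
def ik(T,q0):
    def g(q):
        t,R,w=fk2(q,P); x=R.apply([0,0,1]); 
        y=[R.apply(v) for v in ([0,1,0],)][0]
        # tool y mapping sign from reading: calibrate
        return np.r_[(t-T[0])/10,(x-T[1][:,0])*30,(R.apply(YV)-T[1][:,1])*30]
    return least_squares(g,q0)
R0=fk2(D[3][0],P)[1]; 
t,Rc=load()
YV=fk2([-21.5,7.8,105.3,21,50.4,-53.3],P)[1].inv().apply(Rc[:,1]); print("yv",YV.round(2))
if __name__=="__main__":
  q=np.array([-21.5,7.8,105.3,21,50.4,-53.3])
  for a,th in((1.12,64),(.9,58),(.7,52),(.5,46),(.3,42),(.1,40),(0,40),(-.06,40),(-.06,30),(-.06,20)):
    T=pose(lidpt(a,-190,0),th,91,'front',14); r=ik(T,q);q=r.x; print(a,th,T[0].round(0),q.round(1),r.cost.round(4))
E
python3 kin2.py
```

```text
[-3.000e-01  1.398e+02  5.934e+02  2.490e+01  4.166e+02  3.289e+02
  1.150e+01] [-0.  -0.   0.2 -0.   0.   0.   0.  -0.   0.1  0.1 -0.1 -0.4 -0.1  0.1
  0.2  0.1]
yv [-1.  0. -0.]
1.12 64 [ 574. -100.  257.] [-20.4   8.2 103.1  21.9  50.6 -52.4] 0.0001
0.9 58 [ 539. -113.  239.] [-26.5   5.4 111.9  33.4  44.9 -67.5] 0.0001
0.7 52 [ 511. -124.  217.] [-33.    4.5 119.8  48.1  41.8 -86.6] 0.0001
0.5 46 [ 489. -132.  189.] [ -39.6    6.   127.3   64.5   41.9 -108.9] 0.0001
0.3 42 [ 473. -138.  157.] [ -44.5    9.8  133.2   77.1   43.8 -127.7] 0.0001
0.1 40 [ 465. -141.  121.] [ -47.1   15.   137.3   86.6   45.3 -142.7] 0.0001
0 40 [ 464. -141.  102.] [ -47.3   17.7  138.7   90.4   45.2 -148.4] 0.0001
-0.06 40 [ 464. -141.   91.] [ -47.2   19.4  139.4   92.9   45.3 -151.8] 0.0001
-0.06 30 [ 459. -143.   96.] [ -53.8   25.7  143.5   99.1   57.7 -167.7] 0.0001
-0.06 20 [ 453. -146.  100.] [ -59.5   34.5  146.6  100.2   70.2 -181.1] 0.0001
```

Run:
```python
from kin2 import *
q0=np.array([-21.5,7.8,105.3,21,50.4,-53.3])
for thf,dy in((45,0),(50,0),(45,-8),(50,-8),(40,-12),(40,-20)):
  q=q0
  for k,a in enumerate(np.linspace(1.1,-.06,9)):
    th=65+(thf-65)*k/8; T=pose(lidpt(a,-190,0),th,91,'front',14)
    Z=Rn.from_euler('z',dy*k/8,degrees=True); c=c2w(p,[lidpt(a,-190,0)[0],0,lidpt(a,-190,0)[1]])[0]
    T=(c+Z.apply(T[0]-c),Z.as_matrix()@T[1])
    r=ik(T,q);q=r.x
    if k in(4,8): print(thf,dy,round(a,2),T[0].round(0),q.round(1),r.cost.round(4))
```

```text
[-3.000e-01  1.398e+02  5.934e+02  2.490e+01  4.166e+02  3.289e+02
  1.150e+01] [-0.  -0.   0.2 -0.   0.   0.   0.  -0.   0.1  0.1 -0.1 -0.4 -0.1  0.1
  0.2  0.1]
yv [-1.  0. -0.]
45 0 0.52 [ 494. -130.  187.] [-33.5   5.7 121.9  46.3  40.  -87.4] 0.0001
45 0 -0.06 [ 467. -140.   88.] [ -43.7   17.3  137.    87.2   39.7 -142.2] 0.0001
50 0 0.52 [ 495. -130.  185.] [-32.    5.9 120.5  41.4  40.2 -81.8] 0.0001
50 0 -0.06 [ 469. -140.   84.] [ -40.2   15.8  134.6   79.2   34.9 -130.9] 0.0001
45 -8 0.52 [ 495. -133.  187.] [-32.5   5.  122.8  46.1  37.1 -83.2] 0.0001
45 -8 -0.06 [ 468. -145.   88.] [ -41.2   15.9  139.8   98.9   35.3 -145. ] 0.0001
50 -8 0.52 [ 496. -132.  185.] [-31.1   5.3 121.3  40.7  37.6 -77.2] 0.0001
50 -8 -0.06 [ 471. -145.   84.] [ -37.9   14.5  136.9   89.1   29.8 -131.9] 0.0001
40 -12 0.52 [ 494. -134.  188.] [-33.5   4.4 124.7  51.6  35.4 -87.3] 0.0001
40 -12 -0.06 [ 466. -148.   91.] [ -42.9   17.6  144.2  112.6   40.6 -157.8] 0.0001
40 -20 0.52 [ 495. -137.  188.] [-32.2   3.7 125.5  51.2  32.1 -82.8] 0.0001
40 -20 -0.06 [ 467. -153.   91.] [ -38.5   16.6  146.7  128.5   38.2 -162.9] 0.0001
```

```bash
cat > rows.py <<'E'
from plan import *
t,R=load()
def contact(g):
    # find a where lip edge point lies on front finger inner face
    from scipy.optimize import brentq
    def h(a):
        P=c2w(p,[lidpt(a,-190,0)[0],0,lidpt(a,-190,0)[1]])[0]; d=R.T@(P-t); return d[1]+g/2
    a=brentq(h,-.1,1.5); P=c2w(p,[lidpt(a,-190,0)[0],0,lidpt(a,-190,0)[1]])[0]; d=R.T@(P-t); return a,8-d[0],d
E
python3 - <<'E'
from rows import *
a0,al,d=contact(32.2); print("contact a",a0,"behind tip",al,d)
for k in range(1,21):
    a=a0-0.008*k; th=65.7-.15*k; g=32+59*k/20; al_=al+(14-al)*k/20
    print(k,round(a,3),round(165*(1-k/20)),*row(pose(lidpt(a,-190,0),th,g,'front',al_)))
E
```

```text
contact a 1.136924399472153 behind tip 17.349574001355442 [ -9.349574   -16.1          0.02436468]
1 1.129 157 [-0.02, -0.01, 0.0] [-0.0, 0.0, 0.003]
2 1.121 148 [-0.04, -0.01, 0.0] [-0.0, 0.0, 0.005]
3 1.113 140 [-0.06, -0.02, 0.0] [-0.0, 0.0, 0.008]
4 1.105 132 [-0.07, -0.02, 0.0] [-0.0, 0.0, 0.011]
5 1.097 124 [-0.09, -0.02, 0.0] [-0.0, 0.0, 0.013]
6 1.089 115 [-0.11, -0.02, 0.0] [-0.0, 0.0, 0.016]
7 1.081 107 [-0.13, -0.03, 0.0] [-0.0, 0.0, 0.018]
8 1.073 99 [-0.14, -0.03, 0.0] [-0.0, 0.0, 0.021]
9 1.065 91 [-0.16, -0.03, 0.0] [-0.0, 0.0, 0.024]
10 1.057 82 [-0.17, -0.03, 0.0] [-0.0, 0.0, 0.026]
11 1.049 74 [-0.19, -0.04, 0.0] [-0.0, 0.0, 0.029]
12 1.041 66 [-0.2, -0.04, 0.0] [-0.0, 0.0, 0.032]
13 1.033 58 [-0.22, -0.04, 0.0] [-0.0, 0.0, 0.034]
14 1.025 50 [-0.23, -0.04, 0.0] [-0.0, 0.0, 0.037]
15 1.017 41 [-0.24, -0.05, 0.0] [-0.0, 0.0, 0.039]
16 1.009 33 [-0.26, -0.05, 0.0] [-0.0, 0.0, 0.042]
17 1.001 25 [-0.27, -0.05, 0.0] [-0.0, 0.0, 0.045]
18 0.993 16 [-0.28, -0.05, 0.0] [-0.0, 0.0, 0.047]
19 0.985 8 [-0.29, -0.06, 0.0] [-0.0, 0.0, 0.05]
20 0.977 0 [-0.3, -0.06, 0.0] [-0.0, 0.0, 0.052]
```

Request:
{"fn": "arm_command", "kwargs": {
  "slide": [
    [-0.02,-0.01,0],
    [-0.04,-0.01,0],
    [-0.06,-0.02,0],
    [-0.07,-0.02,0],
    [-0.09,-0.02,0],
    [-0.11,-0.02,0],
    [-0.13,-0.03,0],
    [-0.14,-0.03,0],
    [-0.16,-0.03,0],
    [-0.17,-0.03,0],
    [-0.19,-0.04,0],
    [-0.2,-0.04,0],
    [-0.22,-0.04,0],
    [-0.23,-0.04,0],
    [-0.24,-0.05,0],
    [-0.26,-0.05,0],
    [-0.27,-0.05,0],
    [-0.28,-0.05,0],
    [-0.29,-0.06,0],
    [-0.3,-0.06,0]
  ],
  "turn": [
    [0,0,0.003],
    [0,0,0.005],
    [0,0,0.008],
    [0,0,0.011],
    [0,0,0.013],
    [0,0,0.016],
    [0,0,0.018],
    [0,0,0.021],
    [0,0,0.024],
    [0,0,0.026],
    [0,0,0.029],
    [0,0,0.032],
    [0,0,0.034],
    [0,0,0.037],
    [0,0,0.039],
    [0,0,0.042],
    [0,0,0.045],
    [0,0,0.047],
    [0,0,0.05],
    [0,0,0.052]
  ],
  "grip": [157,148,140,132,124,115,107,99,91,82,74,66,58,50,41,33,25,16,8,0]
}}

```text
time_s: 9.22
ee_pos: [551.1, -108.4, 243.9]
ee_rot: [90.0, 62.7, 20.7]
force: [-0.8, -0.1, -1.0]
gripper_width: 90.4
```

```bash
python3 - <<'E'
from plan import *
commit([-.3,-.06,0],[0,0,.052]); look("6")
E
python3 - <<'E'
from rows import *
a0,al,d=contact(91); print("contact a",a0,"behind tip",al,d)
for k in range(1,21):
    a=a0-0.02*k; th=62.7-(62.7-48)*(a0-a)/1.03
    print(k,round(a,3),*row(pose(lidpt(a,-190,0),th,91,'front',al)))
E
```

```text
inner face rad offset: angle med 1.072 36
front wall angle max/min [0.968 1.135] 927
front wall angle max/min [0.972 1.139] 699
[ 551.1 -108.5  243.9] [ 551.2 -108.5  244. ] [-0.4 -0.6 -0.6] [-23.    6.8 107.2  25.1  48.3 -57.6] 90.91712863722572 9.2667
contact a 0.9768969837391932 behind tip 13.996210970809194 [-5.99621097e+00 -4.55000000e+01  3.18780149e-02]
1 0.957 [0.02, -0.37, 0.0] [-0.0, 0.0, 0.005]
2 0.937 [0.06, -0.75, 0.0] [-0.0, 0.0, 0.01]
3 0.917 [0.1, -1.12, 0.0] [-0.0, 0.0, 0.015]
4 0.897 [0.15, -1.49, 0.0] [-0.0, 0.0, 0.02]
5 0.877 [0.2, -1.86, 0.0] [-0.0, 0.0, 0.025]
6 0.857 [0.26, -2.23, 0.0] [-0.0, 0.0, 0.03]
7 0.837 [0.34, -2.59, 0.0] [-0.0, 0.0, 0.035]
8 0.817 [0.41, -2.96, 0.0] [-0.0, 0.0, 0.04]
9 0.797 [0.5, -3.32, 0.0] [-0.0, 0.0, 0.045]
10 0.777 [0.59, -3.68, 0.0] [-0.0, 0.0, 0.05]
11 0.757 [0.69, -4.04, 0.0] [-0.0, 0.0, 0.055]
12 0.737 [0.8, -4.39, 0.0] [-0.0, 0.0, 0.06]
13 0.717 [0.91, -4.75, 0.0] [-0.0, 0.0, 0.065]
14 0.697 [1.03, -5.1, 0.0] [-0.0, 0.0, 0.07]
15 0.677 [1.16, -5.44, 0.0] [-0.0, 0.0, 0.075]
16 0.657 [1.29, -5.79, 0.0] [-0.0, 0.0, 0.08]
17 0.637 [1.44, -6.13, 0.0] [-0.0, 0.0, 0.085]
18 0.617 [1.58, -6.47, 0.0] [-0.0, 0.0, 0.09]
19 0.597 [1.74, -6.8, 0.0] [-0.0, 0.0, 0.095]
20 0.577 [1.9, -7.13, 0.0] [-0.0, 0.0, 0.1]
```

View pics/side6.png

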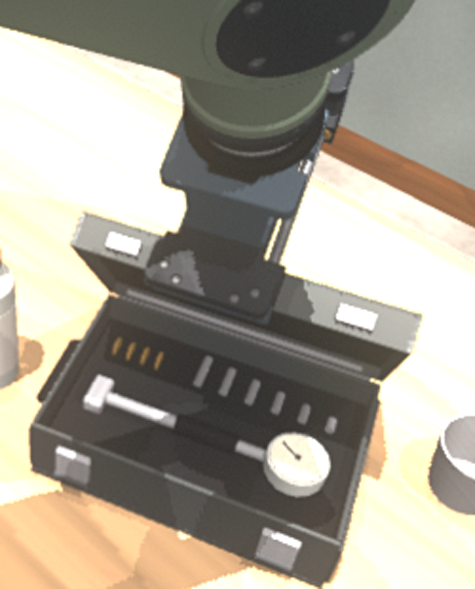

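Request:
{"fn": "arm_command", "kwargs": {
  "slide": [
    [0.02,-0.37,0],
    [0.06,-0.75,0],
    [0.1,-1.12,0],
    [0.15,-1.49,0],
    [0.2,-1.86,0],
    [0.26,-2.23,0],
    [0.34,-2.59,0],
    [0.41,-2.96,0],
    [0.5,-3.32,0],
    [0.59,-3.68,0],
    [0.69,-4.04,0],
    [0.8,-4.39,0],
    [0.91,-4.75,0],
    [1.03,-5.1,0],
    [1.16,-5.44,0],
    [1.29,-5.79,0],
    [1.44,-6.13,0],
    [1.58,-6.47,0],
    [1.74,-6.8,0],
    [1.9,-7.13,0]
  ],
  "turn": [
    [0,0,0.005],
    [0,0,0.01],
    [0,0,0.015],
    [0,0,0.02],
    [0,0,0.025],
    [0,0,0.03],
    [0,0,0.035],
    [0,0,0.04],
    [0,0,0.045],
    [0,0,0.05],
    [0,0,0.055],
    [0,0,0.06],
    [0,0,0.065],
    [0,0,0.07],
    [0,0,0.075],
    [0,0,0.08],
    [0,0,0.085],
    [0,0,0.09],
    [0,0,0.095],
    [0,0,0.1]
  ],
  "grip": [0,0,0,0,0,0,0,0,0,0,0,0,0,0,0,0,0,0,0,0]
}}

```text
time_s: 10.93
ee_pos: [499.8, -127.8, 194.0]
ee_rot: [90.0, 57.0, 20.7]
force: [-1.4, 0.2, -1.3]
gripper_width: 91.6
```

```bash
python3 - <<'E'
from plan import *
commit([1.9,-7.13,0],[0,0,.1]); look("7")
E
python3 - <<'E'
from rows import *
a0,al,d=contact(91); print("contact a",a0,"behind tip",al,d)
th0=np.degrees(np.arcsin(-R[2,0]));print(th0)
for k in range(1,21):
    a=a0-0.02*k; th=th0-(th0-48)*(a0-a)/(a0+.05)
    print(k,round(a,3),*row(pose(lidpt(a,-190,0),th,91,'front',al)))
E
```

```text
inner face rad offset: angle med 0.787 464
front wall angle max/min [0.564 0.735] 942
front wall angle max/min [0.569 0.677] 398
[ 499.1 -127.9  193.2] [ 500.  -127.8  194.4] [-1.2 -1.4 -3.3] [-31.6   5.5 119.7  41.1  40.9 -80.7] 91.27043089927014 10.9833
contact a 0.5771424017006688 behind tip 13.994248621948497 [ -5.99424862 -45.5          0.04690516]
56.997631000464594
1 0.557 [0.13, -0.34, 0.0] [-0.0, 0.0, 0.005]
2 0.537 [0.28, -0.68, 0.0] [-0.0, 0.0, 0.01]
3 0.517 [0.42, -1.02, 0.0] [-0.0, 0.0, 0.015]
4 0.497 [0.58, -1.35, 0.0] [-0.0, 0.0, 0.02]
5 0.477 [0.74, -1.68, 0.0] [-0.0, 0.0, 0.025]
6 0.457 [0.91, -2.01, 0.0] [-0.0, 0.0, 0.03]
7 0.437 [1.09, -2.33, 0.0] [-0.0, 0.0, 0.035]
8 0.417 [1.27, -2.65, 0.0] [-0.0, 0.0, 0.04]
9 0.397 [1.45, -2.96, 0.0] [-0.0, 0.0, 0.045]
10 0.377 [1.65, -3.27, 0.0] [-0.0, 0.0, 0.05]
11 0.357 [1.85, -3.58, 0.0] [-0.0, 0.0, 0.055]
12 0.337 [2.06, -3.88, 0.0] [-0.0, 0.0, 0.06]
13 0.317 [2.27, -4.18, 0.0] [-0.0, 0.0, 0.065]
14 0.297 [2.49, -4.47, 0.0] [-0.0, 0.0, 0.07]
15 0.277 [2.71, -4.76, 0.0] [-0.0, 0.0, 0.075]
16 0.257 [2.94, -5.04, 0.0] [-0.0, 0.0, 0.08]
17 0.237 [3.18, -5.32, 0.0] [-0.0, 0.0, 0.085]
18 0.217 [3.42, -5.59, 0.0] [-0.0, 0.0, 0.09]
19 0.197 [3.66, -5.86, 0.0] [-0.0, 0.0, 0.095]
20 0.177 [3.91, -6.12, 0.0] [-0.0, 0.0, 0.1]
```

View pics/side7.png

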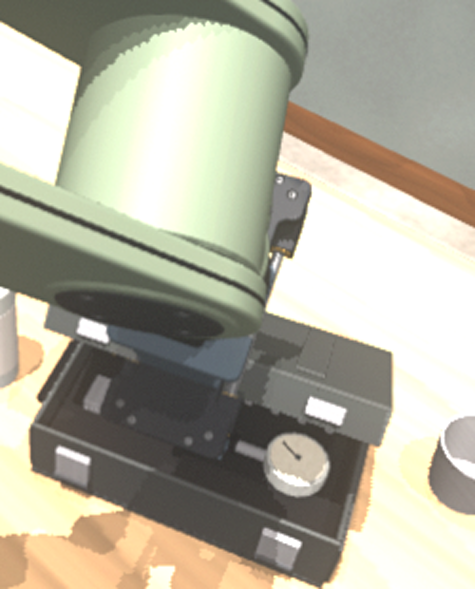

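Request:
{"fn": "arm_command", "kwargs": {
  "slide": [
    [0.13,-0.34,0],
    [0.28,-0.68,0],
    [0.42,-1.02,0],
    [0.58,-1.35,0],
    [0.74,-1.68,0],
    [0.91,-2.01,0],
    [1.09,-2.33,0],
    [1.27,-2.65,0],
    [1.45,-2.96,0],
    [1.65,-3.27,0],
    [1.85,-3.58,0],
    [2.06,-3.88,0],
    [2.27,-4.18,0],
    [2.49,-4.47,0],
    [2.71,-4.76,0],
    [2.94,-5.04,0],
    [3.18,-5.32,0],
    [3.42,-5.59,0],
    [3.66,-5.86,0],
    [3.91,-6.12,0]
  ],
  "turn": [
    [0,0,0.005],
    [0,0,0.01],
    [0,0,0.015],
    [0,0,0.02],
    [0,0,0.025],
    [0,0,0.03],
    [0,0,0.035],
    [0,0,0.04],
    [0,0,0.045],
    [0,0,0.05],
    [0,0,0.055],
    [0,0,0.06],
    [0,0,0.065],
    [0,0,0.07],
    [0,0,0.075],
    [0,0,0.08],
    [0,0,0.085],
    [0,0,0.09],
    [0,0,0.095],
    [0,0,0.1]
  ],
  "grip": [0,0,0,0,0,0,0,0,0,0,0,0,0,0,0,0,0,0,0,0]
}}

```text
time_s: 12.65
ee_pos: [471.8, -138.8, 127.8]
ee_rot: [89.9, 51.3, 20.6]
force: [-0.2, 0.5, -3.3]
gripper_width: 91.5
```

```bash
python3 - <<'E'
from plan import *
commit([3.91,-6.12,0],[0,0,.1]); look("8"); look("8",(290,90,540,340),"top",2.4)
E
python3 - <<'E'
from rows import *
a0,al,d=contact(91); print("contact a",a0,"behind tip",al,d)
th0=np.degrees(np.arcsin(-R[2,0]));print(th0)
for k in range(1,19):
    a=a0-0.015*k; th=th0-(th0-48)*(a0-a)/(a0+.05)
    T=pose(lidpt(a,-190,0),th,91,'front',al);print(k,round(a,3),*row(T))
from kin2 import ik
r=ik(T,[-40,16,134,79,35,-125]);print(T[0],r.x.round(1),r.cost)
t2=T[0]-T[1][:,0]*70; r=ik((t2,T[1]),r.x);print(t2,r.x.round(1),r.cost)
E
```

```text
inner face rad offset: angle med 0.386 1126
front wall angle max/min [0.165 0.339] 764
[ 471.3 -138.7  126.9] [ 472.  -138.4  128.3] [-0.8 -0.4 -3.4] [ -38.9   10.4  130.5   65.4   36.3 -113.4] 91.34187810475984 12.7
inner face rad offset: angle med 0.396 770
front wall angle max/min [0.205 0.36 ] 127
inner face rad offset: angle med 0.397 830
front wall angle max/min [0.195 0.356] 148
[ 471.4 -138.8  127.3] [ 472.  -138.4  128.3] [-2.4 -0.1 -2.3] [ -38.9   10.4  130.5   65.3   36.3 -113.2] 91.32897551806467 12.75
contact a 0.1770011762632056 behind tip 13.92609898143746 [ -5.92609898 -45.5          0.05480392]
51.268053049156364
1 0.162 [0.17, -0.21, 0.0] [-0.0, 0.0, 0.004]
2 0.147 [0.35, -0.42, 0.0] [-0.0, 0.0, 0.008]
3 0.132 [0.53, -0.62, 0.0] [-0.0, 0.0, 0.011]
4 0.117 [0.71, -0.83, 0.0] [-0.0, 0.0, 0.015]
5 0.102 [0.89, -1.03, 0.0] [-0.0, 0.0, 0.019]
6 0.087 [1.08, -1.22, 0.0] [-0.0, 0.0, 0.023]
7 0.072 [1.27, -1.42, 0.0] [-0.0, 0.0, 0.026]
8 0.057 [1.46, -1.61, 0.0] [-0.0, 0.0, 0.03]
9 0.042 [1.66, -1.8, 0.0] [-0.0, 0.0, 0.034]
10 0.027 [1.86, -1.98, 0.0] [-0.0, 0.0, 0.038]
11 0.012 [2.06, -2.16, 0.0] [-0.0, 0.0, 0.041]
12 -0.003 [2.26, -2.34, 0.0] [-0.0, 0.0, 0.045]
13 -0.018 [2.47, -2.51, 0.0] [-0.0, 0.0, 0.049]
14 -0.033 [2.68, -2.68, 0.0] [-0.0, 0.0, 0.053]
15 -0.048 [2.89, -2.85, 0.0] [-0.0, 0.0, 0.057]
16 -0.063 [3.11, -3.02, 0.0] [-0.0, 0.0, 0.06]
17 -0.078 [3.32, -3.18, 0.0] [-0.0, 0.0, 0.064]
18 -0.093 [3.54, -3.33, 0.0] [-0.0, 0.0, 0.068]
[-3.000e-01  1.398e+02  5.934e+02  2.490e+01  4.166e+02  3.289e+02
  1.150e+01] [-0.  -0.   0.2 -0.   0.   0.   0.  -0.   0.1  0.1 -0.1 -0.4 -0.1  0.1
  0.2  0.1]
yv [-0.97  0.   -0.25]
[ 468.36273488 -139.77357095   79.80381557] [ -37.4   15.   132.5   70.    31.5 -119.4] 14.350881045013702
[ 424.02407296 -156.52752156  131.31486486] [ -44.3    7.3  131.3   55.8   39.4 -109. ] 14.350881043959157
```

View pics/side8.png

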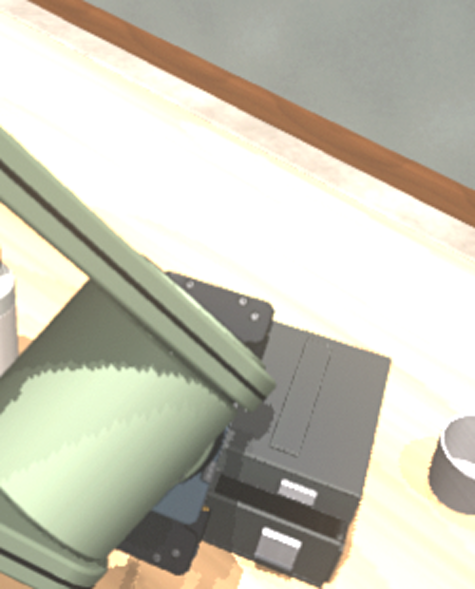

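View pics/top8.png

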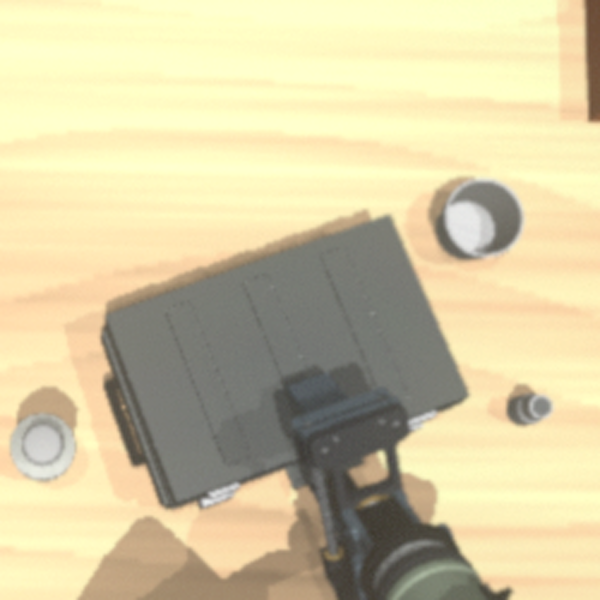

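Request:
{"fn": "arm_command", "kwargs": {
  "slide": [
    [0.17,-0.21,0],
    [0.35,-0.42,0],
    [0.53,-0.62,0],
    [0.71,-0.83,0],
    [0.89,-1.03,0],
    [1.08,-1.22,0],
    [1.17,-1.32,0],
    [1.27,-1.42,0],
    [1.36,-1.52,0],
    [1.46,-1.61,0],
    [1.56,-1.7,0],
    [1.66,-1.8,0],
    [1.76,-1.89,0],
    [1.86,-1.98,0],
    [1.96,-2.07,0],
    [2.06,-2.16,0],
    [2.16,-2.25,0],
    [2.26,-2.34,0],
    [2.36,-2.42,0],
    [2.36,-2.42,0]
  ],
  "turn": [
    [0,0,0.004],
    [0,0,0.008],
    [0,0,0.011],
    [0,0,0.015],
    [0,0,0.019],
    [0,0,0.023],
    [0,0,0.025],
    [0,0,0.026],
    [0,0,0.028],
    [0,0,0.03],
    [0,0,0.032],
    [0,0,0.034],
    [0,0,0.036],
    [0,0,0.038],
    [0,0,0.04],
    [0,0,0.041],
    [0,0,0.043],
    [0,0,0.045],
    [0,0,0.047],
    [0,0,0.047]
  ],
  "grip": [0,0,0,0,0,0,0,0,0,0,0,0,0,0,0,0,0,0,0,0]
}}

```text
time_s: 14.42
ee_pos: [468.6, -139.8, 94.9]
ee_rot: [90.0, 48.5, 20.7]
force: [0.2, 0.4, -0.2]
gripper_width: 91.3
```

```bash
cat >> plan.py <<'E'
def top_z():
    from h import env,cloud
    import cv2
    for n in("side","top"):
        im,d=env.grab_frame(n); w=cloud(n,d); dd=w-[p[0],p[1],0]
        L=np.stack([dd@ex,dd@ey,w[...,2]],-1).reshape(-1,3); L=L[np.isfinite(L).all(1)]
        for xx in(-70,-35,0,35,70):
            m=(abs(L[:,0]-xx)<8)&(L[:,1]>-122)&(L[:,1]<-85)&(L[:,2]>80)
            print(n,xx,m.sum(),np.median(L[m,2]).round(1) if m.sum() else None)
E
python3 - <<'E'
from plan import *
commit([2.36,-2.42,0],[0,0,.047]); look("9"); top_z()
E
```

```text
inner face rad offset: angle med 0.226 1299
front wall angle max/min [0.086 0.182] 473
front wall angle max/min [0.097 0.187] 76
[ 468.5 -139.8   94.9] [ 468.1 -139.8   94.7] [ 0.4 -0.5  0.2] [ -41.1   14.9  134.5   79.2   36.5 -131. ] 91.0972765886487 14.4667
side -70 262 100.2
side -35 232 100.0
side 0 207 99.8
side 35 197 99.7
side 70 178 100.0
top -70 142 101.4
top -35 141 101.3
top 0 142 101.2
top 35 141 101.5
top 70 137 101.5
```

View pics/side9.png

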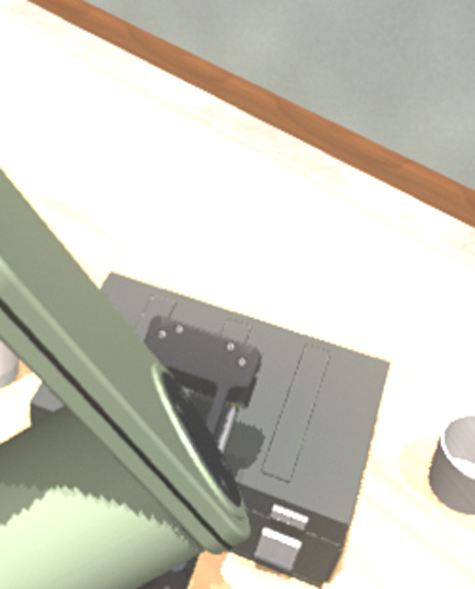

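Run:
```python
import kin2
from kin2 import *
kin2.YV=np.array([-1,0,0]); t,R=load(); q=np.array([-41.1,14.9,134.5,79.2,36.5,-131.])
for s in(0,30,60,90,120):
    r=ik((t-R[:,0]*s-R[:,1]*2,R),q);q=r.x;print(s,(t-R[:,0]*s).round(),q.round(1),r.cost.round(3))
```

```text
[-3.000e-01  1.398e+02  5.934e+02  2.490e+01  4.166e+02  3.289e+02
  1.150e+01] [-0.  -0.   0.2 -0.   0.   0.   0.  -0.   0.1  0.1 -0.1 -0.4 -0.1  0.1
  0.2  0.1]
yv [-0.96  0.   -0.3 ]
0 [ 468. -140.   95.] [ -41.5   15.   134.9   79.4   36.5 -131.8] 0.0
30 [ 450. -147.  117.] [ -44.5   11.5  134.3   72.3   39.1 -126. ] 0.0
60 [ 431. -154.  140.] [ -47.7    8.2  133.5   66.    42.3 -121.1] 0.0
90 [ 412. -161.  162.] [ -51.1    5.   132.3   60.5   46.2 -117. ] 0.0
120 [ 394. -168.  185.] [ -54.5    2.1  130.9   55.9   50.6 -113.9] 0.0
```

Request:
{"fn": "arm_command", "kwargs": {
  "slide": [
    [0,-0.1,0],
    [0,-0.2,0],
    [-0.2,-0.2,0],
    [-0.7,-0.2,0],
    [-1.4,-0.2,0],
    [-2.2,-0.2,0],
    [-3.2,-0.2,0],
    [-4.2,-0.2,0],
    [-5.4,-0.2,0],
    [-6.6,-0.2,0],
    [-8,-0.2,0],
    [-9.4,-0.2,0],
    [-10.8,-0.2,0],
    [-12,-0.2,0],
    [-12,-0.2,0],
    [-12,-0.2,0]
  ],
  "turn": [
    [0,0,0],
    [0,0,0],
    [0,0,0],
    [0,0,0],
    [0,0,0],
    [0,0,0],
    [0,0,0],
    [0,0,0],
    [0,0,0],
    [0,0,0],
    [0,0,0],
    [0,0,0],
    [0,0,0],
    [0,0,0],
    [0,0,0],
    [0,0,0]
  ],
  "grip": [0,0,0,0,0,0,0,0,0,0,0,0,0,0,0,0]
}}

```text
time_s: 15.9
ee_pos: [392.3, -168.8, 183.8]
ee_rot: [89.9, 48.6, 20.5]
force: [-0.5, -0.3, 0.1]
gripper_width: 91.3
```

Run:
```python
from plan import *
commit([-12,-.2,0],[0,0,0]); look("10",(270,90,590,460),"side",1.6); look("10",(290,90,540,340),"top",2.4); top_z()
from h import env
for l in("spray","cup","socket"): print(l,env.search_frame("side",l)[:1],env.search_frame("top",l)[:1])
```

```text
inner face rad offset: angle med 0.226 1298
front wall angle max/min [0.087 0.183] 476
inner face rad offset: angle med 0.259 273
[ 392.3 -168.4  183.3] [ 392.4 -168.4  183.4] [-0.1 -0.2  0.3] [ -54.4    2.1  130.9   55.9   50.5 -113.7] 91.24396397777244 15.95
inner face rad offset: angle med 0.24 769
front wall angle max/min [0.093 0.207] 91
inner face rad offset: angle med 0.239 800
front wall angle max/min [0.093 0.203] 97
[ 392.3 -168.1  183. ] [ 392.4 -168.4  183.4] [ 0.3  0.5 -0.6] [ -54.4    2.1  130.9   55.9   50.5 -113.7] 91.15046930907823 16.0
side -70 263 100.0
side -35 236 99.9
side 0 212 99.7
side 35 192 99.7
side 70 172 99.7
top -70 146 101.5
top -35 141 101.3
top 0 139 101.4
top 35 136 101.2
top 70 138 101.0
spray [{'point': [457.2, 72.4, 136.9], 'p': 0.76}] [{'point': [456.0, 92.2, 135.1], 'p': 0.84}]
cup [{'point': [679.6, -303.1, 34.1], 'p': 0.95}] [{'point': [673.4, -311.2, 21.1], 'p': 0.61}]
socket [{'point': [490.7, -350.9, 34.7], 'p': 0.71}] [{'point': [500.2, -345.5, 40.2], 'p': 0.77}]
```

View pics/side10.png

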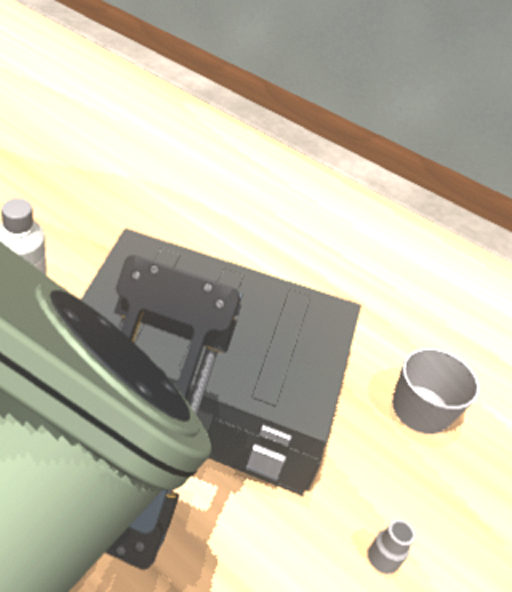

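View pics/top10.png

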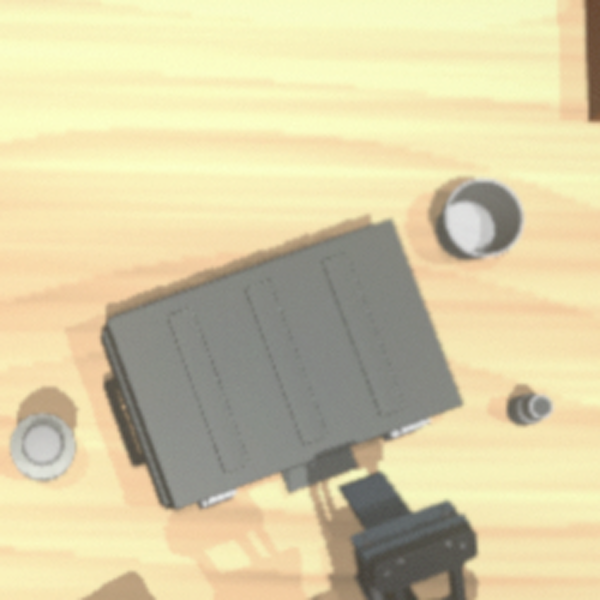

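```bash
python3 -c "
from workcell import env
print(env.job_done())"
```

```text
the job is handed in; nothing more can be done
None
```

The lid is shut and the job was handed in at about 16 s, well inside the 53 s limit. I hooked one finger of the part-open gripper behind the lip and tipped the lid over the balance. The front finger, about 3 cm ahead, caught it at about 1.13 rad. I let it down on that finger over about 7 s, then drew the finger out from under the lip, without gripping the lid at any point.

Last checks:
- **Lid shut:** its top is level, at 100 mm in the side view and 101 mm in the top view, against 101 mm expected.
- **Forces:** readings stayed within about 4 N, and were near zero once the lid was down and after backing off.
- **Robot clear:** the gripper stands clear of the case in the top view.
- **Case:** no shift shows in the pictures, but I did not measure its final pose again.
- **Spray, cup and socket:** all look unmoved in the pictures. Measured before and after, the cup and socket agree within a few mm (7 mm at most, cup in the top view). The spray's side-view point moved 35 mm up, because the arm hides part of it; its top-view point agrees within 2 mm.

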